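# Gauge the plate gap of a mirror mount with a taper gauge

### The job

The gap between the front and back plates of the mirror mount has to be gauged. Take the slimmer of the two taper gauges out of the rack by its handle, slide its blade straight down into the gap at the middle of the plates' top edge until it drags snugly on both plates, without forcing the sprung front plate open, and finish while holding it still at that depth. Leave the thicker gauge in the rack and do not disturb the things standing around.

Things in the scene. Friction and masses are not known exactly. Their poses are not given: they have to be found in the camera images.
- gauge_slim: slimmer taper gauge, hung in the rack by its collar, tip 15 mm above the table. Steel wedge blade 70 mm long, 20 mm wide (y), 2 mm thick (x) at the tip, growing evenly on both faces to 9 mm at the collar (1 mm per 10 mm); collar 26 x 34 x 5 mm; flat aluminium handle above it 10 mm thick (x), 22 mm wide (y), 45 mm high. Origin at the blade's tip, z up along it; about 70 g
- gauge_slim_grip (a point): middle of the slim gauge's handle, 97.5 mm above its tip, 22.5 mm above the collar's top and below the handle's top
- gauge_thick: the thicker taper gauge, same shape and materials but blade 9 to 16 mm thick and handle 18 mm thick; too thick for this gap. Origin at the blade's tip, z up. It hangs in the other slot of the rack; which slot is which varies
- rack: aluminium gauge rack standing on the table, 50 x 108 mm, 85 mm high, two slots 48 mm apart along its y, open at the front and back; a gauge is lifted straight up out of its slot. Origin at the centre of its underside. The gauges' x and y axes are those of the rack. The microscope's eyepieces, to the right, stand at gripper height: swing the arm past them close to the base
- mount: mirror mount fixed on a short pedestal: two black upright plates 76 mm wide, tops level at 106 mm, a narrow gap between them. The fixed back plate (12 mm thick) has three round adjuster knobs behind; the front plate (10 mm, round mirror) faces the mount's -x. The gap is across x and runs along y; it is clear within 20 mm of its middle. Origin on the table under the back plate's inner face
- back_lip (a point): middle of the top inner edge of the back plate, 106 mm above the table; axes as the mount's (x across the gap away from the front plate, y along the gap, z up)
- front_lip (a point): middle of the top inner edge of the front plate. The gap at the top, from front_lip to back_lip, is between 5.0 and 7.5 mm, different at each start, so the blade meets both plates with its tip about 30 to 55 mm below the top edge, plus a few mm of give
- front_plate (a joint): tilt of the front plate about its lower edge pivot (40 mm above the table), rad; 0 = resting on its adjusters, grows as its top is pushed away from the back plate (0.015 rad is 1 mm at the top edge). A spring holds it at 0 and yields at about 6 N at the top edge, then about 2 N more for each further mm. Blade friction is about 0.4: a drag of about 5 N along the blade is snug
- tube: black lens tube, 30 mm diameter, 37 mm high, standing near the work: a bystander. Origin at the centre of its underside
- can: dark cylindrical objective can with a lighter cap, 40 mm diameter, 70 mm high, standing near the work: a bystander. Origin at the centre of its underside
- glass_box: small white cardboard box, 31 x 50 x 15 mm, lying near the work: a bystander. Origin at the centre of its underside

How it is judged:
By the outcome, as a careful person would: the job done as asked, in the order asked, and still so for the second after the job is handed in, while the arm keeps its last pose, push and grip.
It also fails if it takes over 64 s, if anything falls off the work surface, if the arm or the gripper's body presses on something with over 40 N, if the wrist force passes 120 N, or if a joint passes its speed limit or range.

### The arm

A 7-joint arm with a two-finger parallel gripper is mounted at the origin on a cart in front of the work surface, level with it; the furniture and walls round the work are solid. World frame = base frame: x ahead of the robot, y to its left, z up, the work surface at z = 0. Lengths are in mm, angles in rad, forces in N, time in s.
With the tool pointing down it reaches from about 425 to 875 mm from the base axis. Payload 8.4 kg.
Tool frame: the origin (TCP) lies between the finger pads; the fingertips stand 22 mm ahead of it and the grasp point (between the pads) lies 3 mm ahead of it; z points along the fingers, y is the line along which they close (so a half turn about z gives the same grasp; the last joint's range is limited). The gripper opens to 85 mm and grips with 20 to 120 N. Pads are 22 mm wide; open, the fingers measure 114 mm over their backs; the gripper's body (76 mm by 85 mm) begins 54 mm behind the grasp point. The pads swing forward as they close: fully open they stand 13 mm farther back than shut.
Start: joints at [-1.419, 0.333, 0.04, 1.465, -0.013, 1.343, -0.059], TCP at [161.32, 629.636, 253.308] pointing down, gripper open.
Joint ranges: [-2.58, 2.58], [-0.38, 2.09], [-1.3, 1.39], [0.25, 2.4], [-1.5, 4.64], [0.08, 2.09], [-2.65, 2.65]. Speed limits (rad/s): [2.22, 2.22, 2.79, 2.79, 3.14, 3.14, 3.14].

### API

Orientations are given as a unit quaternion [x, y, z, w].
In Python, from workcell import * gives the robot as it stands.
- The arm moves only by the tool arm_command, never from a script. Its argument "deltas" is a list of rows, each an object of numbers: "tx", "ty", "tz": the shift along the world's x, y, z scaled (see below); "ax", "ay", "az": the turn, a rotation vector about the world's x, y, z scaled (see below). A call has 1 to 5 rows; each row is the pose to reach, as a shift and turn from the pose commanded when the call began, turning the shorter way round; what a row does not reach only later rows make up. The controller multiplies each number of a shift by 0.3 m and each number of a turn by 180 degrees. A row lasts 1/12 s, in which the tool goes at most 41.7 mm and 7.16 degrees, less where a joint would pass 70% of its speed; a pose out of reach is approached as far as the arm can. A call with a number of a shift or a turn outside -1 to 1 is refused whole. A call with a gripper value outside its range is refused whole. "fingers" is the opening, from 0 (shut) to 1 (fully open), set as the call begins (left out, the last holds). The fingers move at their own pace and stop on an object; "newtons" is the grip in N (left out, the last holds). Time passes only in rows, so rows that repeat a pose let the fingers close. It gives the time, the measured TCP pose, the force, the opening and the grip force at its end, in the units of the state.
- state(): the state, without advancing time (a new reading comes with each control period).
- snapshot(name): name is "scene" or "top" or "wrist"; returns (picture, depth): 400x640x3 uint8, red, green, blue; 400x640 float32, mm along the optical axis (not along the pixel's ray), 0 where there is no reading.
- calibration(name): a dict with "intrinsics" (3x3 intrinsics, pixels), "k1" (the pictures are not rectified: a ray, as slopes to the right and down, at radius r is drawn at 1 + k1 r^2 times it, then the intrinsics apply), "origin" and "rotation" of the camera in the world. Camera axes: x right, y down, z forward; pixel columns grow to the right and rows downward; lengths in mm; the calibration is good to about 2 mm. A picture is of the moment at which its call begins: read the wrist's pose just before it. calibration takes no time and is no camera call; for the wrist camera it gives the pose at the moment of the call.
- job_done(): hands the job in; it is judged then, once.
The state is a dict: "t": time; "q": joint angles; "joint_velocities": joint speeds; "tau": joint torques, N m; "eef_pos": TCP position; "eef_rot": TCP orientation; "wrist_force": force on the tool from outside, world axes, zero at the start; "wrist_torque": the same for the moment, N m; "grip_width": finger opening in mm; "grip_force": force on a finger pad.
Only numpy, scipy, OpenCV 4.12 (cv2) and the standard library are available. Lean on these libraries where they do the work, as an engineer would, in place of code of your own. Each camera call takes 0.05 s, during which the arm holds its last target. There are 200 camera calls.

## Working session

There is one attempt and no reset: what is moved stays moved. The work goes in short steps, Python scripts to look and compute and a tool call to move; the robot and the scene stay as the last step left them, time stands still between calls to the robot, and variables do not carry over. Pictures are saved under pics/ and viewed, at most 10 in all, crops included, and the job is handed in when it is done.

Besides the shell and the picture viewer there is one more tool, called after "Emit:" as name([rows], argument=value, ...), one row to a line, values as JSON. arm_command: Moves the arm, as the interface text tells. Shifts and turns lie within -1 to 1; 1 stands for 0.3 m of shift or 180 degrees of turn. Its arguments: {"type":"object","properties":{"deltas":{"type":"array","items":{"type":"object","properties":{"tx":{"type":"number"},"ty":{"type":"number"},"tz":{"type":"number"},"ax":{"type":"number"},"ay":{"type":"number"},"az":{"type":"number"}}}},"fingers":{"type":"number"},"newtons":{"type":"number"}},"required":["deltas"]}

```bash
mkdir -p pics; cat > h.py <<'E'
from workcell import *
import numpy as np, cv2
def snap(n,f):
    c=calibration(n); p,d=snapshot(n); cv2.imwrite(f'pics/{f}.png',p[:,:,::-1]); np.savez(f'pics/{f}.npz',p=p,d=d,K=c['intrinsics'],k1=c['k1'],o=c['origin'],R=c['rotation']); return p,d,c
def load(f): return np.load(f'pics/{f}.npz')
def world(z,u,v,dep=None,h=None):
    K=z['K']; k=float(z['k1'])
    r=cv2.undistortPoints(np.array([[[u,v]]],float),K,np.array([k,0,0,0,0.]))[0,0]
    ray=np.array(z['R'])@np.array([r[0],r[1],1]); o=np.array(z['o'])
    if h is not None: return o+ray*(h-o[2])/ray[2]
    if dep is None: dep=z['d'][int(round(v)),int(round(u))]
    return o+ray*dep
def cloud(z):
    vv,uu=np.mgrid[0:400,0:640]; pts=np.stack([uu.ravel(),vv.ravel()],1).astype(float)[:,None]
    r=cv2.undistortPoints(pts,z['K'],np.array([float(z['k1']),0,0,0,0.]))[:,0]
    d=z['d'].ravel()[:,None]; P=np.array(z['o'])+(np.c_[r,np.ones(len(r))]*d)@np.array(z['R']).T
    P[d[:,0]==0]=np.nan; return P.reshape(400,640,3)
E
python3 - <<'E'
from h import *
a=snap('scene','s0')[0];b=snap('top','t0')[0]
print(state())
for f in('s0','t0'): z=load(f);print(z['o'],z['R'],z['K'][0,0])
E
```

```text
{'t': 0.1, 'q': array([-1.41916939,  0.33384247,  0.03983993,  1.46618014, -0.01339666,
        1.34329367, -0.05851417]), 'joint_velocities': array([-6.87762575e-05, -9.20387087e-04,  1.91561629e-03, -3.41032026e-03,
        3.27558041e-04,  8.39798314e-04, -2.02408791e-03]), 'tau': array([ 4.61896430e-03, -6.60006666e+01,  1.37061920e+00, -4.06469178e+01,
        1.70657696e-02,  8.97426362e-03, -4.37581423e-05]), 'eef_pos': array([161.24286418, 629.29276277, 252.50959408]), 'eef_rot': array([ 1.25083664e-01,  9.92145930e-01, -7.27566835e-04, -4.65018603e-05]), 'wrist_force': array([-0.88891539, -0.05266404, -0.2888099 ]), 'wrist_torque': array([ 0.05106947, -0.01130855,  0.04223858]), 'grip_force': 0.0, 'grip_width': 85.24334476129707}
[ 74.45190877 -69.54234838 686.36808121] [ 0.84267307 -0.38387862  0.16478481 -0.33968408] 475.5025450426484
[435.9964486  320.94353109 939.31311466] [ 0.71558482 -0.69554823  0.05448448 -0.03438702] 369.1912988861794
```

View pics/s0.png

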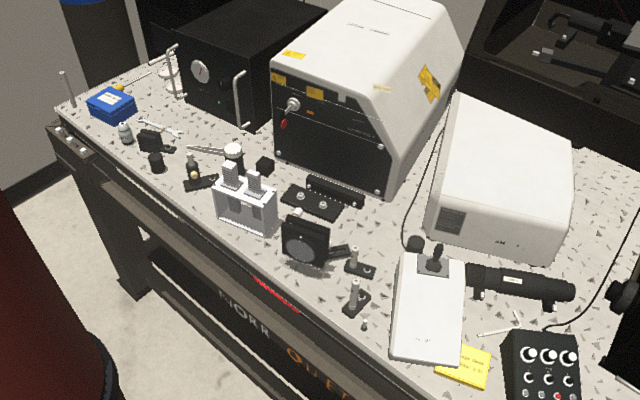

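View pics/t0.png

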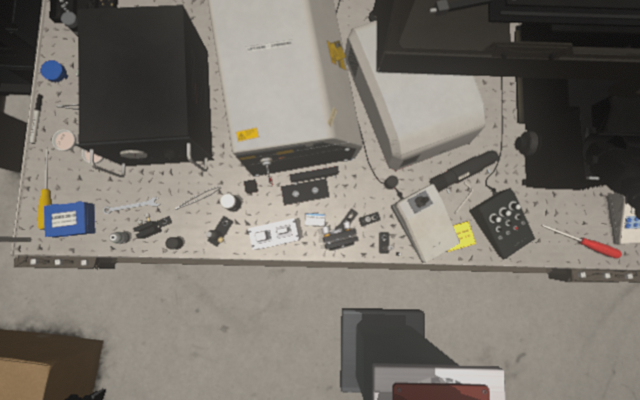

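```bash
sed -i "s/R=c\['rotation'\]/R=Rotation.from_quat(c['rotation']).as_matrix()/; 2a from scipy.spatial.transform import Rotation" h.py
python3 - <<'E'
from h import *
for f in('s0','t0'):
    z=dict(load(f)); z['R']=Rotation.from_quat(z['R']).as_matrix(); np.savez(f'pics/{f}.npz',**z); print(z['R'].round(3).tolist())
z=load('s0'); print('table',world(z,200,200),world(z,340,290))
for u,v in [(231,168),(254,178),(306,218),(302,220),(234,150),(157,160)]: print('s',u,v,world(z,u,v).round(1))
zt=load('t0')
for u,v in [(266,232),(287,230),(345,240),(316,218),(228,200),(174,242),(300,260)]: print('t',u,v,world(zt,u,v).round(1))
c=cv2.resize(z['p'][140:290,180:390,::-1],None,fx=3.8,fy=3.8,interpolation=cv2.INTER_CUBIC)
cv2.imwrite('pics/s0c.png',c)
c=cv2.resize(zt['p'][170:270,220:380,::-1],None,fx=5,fy=5,interpolation=cv2.INTER_CUBIC)
cv2.imwrite('pics/t0c.png',c)
E
```

```text
[[0.651, -0.535, 0.539], [-0.759, -0.475, 0.446], [0.017, -0.699, -0.715]]
[[0.026, -0.992, 0.126], [-0.999, -0.03, -0.027], [0.03, -0.125, -0.992]]
table [ 4.34137952e+02  5.16787346e+02 -5.06982206e-01] [4.52957686e+02 1.75481034e+02 3.77000583e-01]
s 231 168 [448.8 421.  133.9]
s 254 178 [462.3 379.1 127.1]
s 306 218 [539.3 327.2  -1.6]
s 302 220 [458.8 266.9 106.3]
s 234 150 [533.  513.5  69.2]
s 157 160 [430.  641.4  36. ]
t 266 232 [463.8 421.7 110.6]
t 287 230 [468.6 373.8 133.7]
t 345 240 [450.9 244.8 106.9]
t 316 218 [505.3 310.2  15.6]
t 228 200 [538.1 519.8  66.7]
t 174 242 [436.6 649.5  34. ]
t 300 260 [399.9 347.2  -1.4]
```

View pics/s0c.png

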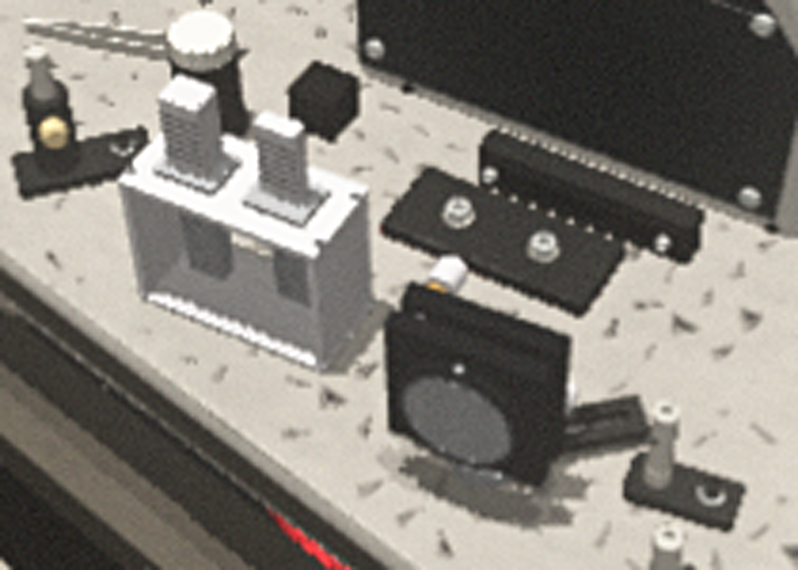

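View pics/t0c.png

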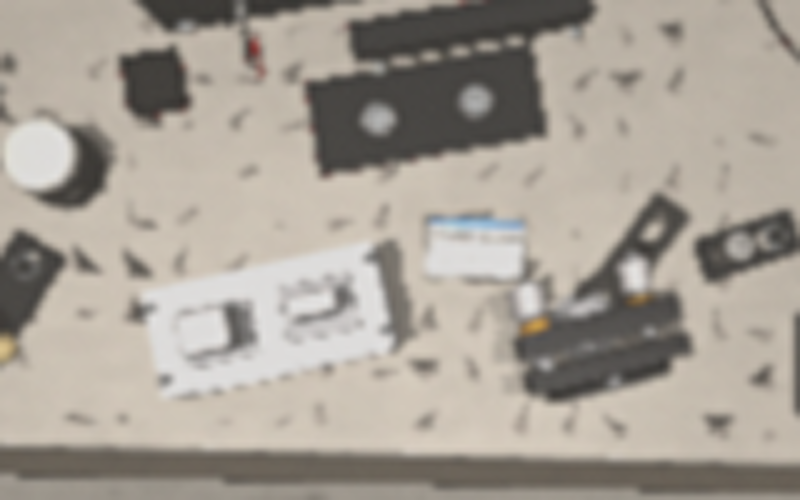

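```bash
python3 - <<'E'
from h import *
c=calibration('wrist');R=Rotation.from_quat(c['rotation']).as_matrix();s=state();T=Rotation.from_quat(s['eef_rot']).as_matrix()
print('T',T.round(3).tolist(),'cam in tool',(T.T@(c['origin']-s['eef_pos'])).round(1),(T.T@R).round(3).tolist(),c['intrinsics'][0][0])
def yaw(P,m):
    Q=P[m]; r=cv2.minAreaRect(Q[:,:2].astype(np.float32)); return len(Q),r
for f in('s0','t0'):
    P=cloud(load(f)); 
    box=lambda x0,x1,y0,y1,z0,z1:(P[...,0]>x0)&(P[...,0]<x1)&(P[...,1]>y0)&(P[...,1]<y1)&(P[...,2]>z0)&(P[...,2]<z1)
    print(f,'rack',yaw(P,box(410,530,330,470,79,87)))
    print('handles',yaw(P,box(410,530,330,470,100,138)))
    for a,b in((330,398),(398,470)):
        m=box(410,530,a,b,128,140);print(m.sum(),P[m].mean(0) if m.any() else 0)
    print('mount',yaw(P,box(410,530,190,310,101,112)))
E
```

```text
T [[-0.969, 0.248, -0.0], [0.248, 0.969, -0.001], [-0.0, -0.001, -1.0]] cam in tool [  75.5   -0.6 -121.9] [[-0.001, -0.956, -0.295], [1.0, -0.001, -0.001], [0.001, -0.295, 0.956]] 340.0046477741273
s0 rack (759, ((460.2765197753906, 408.969482421875), (54.041534423828125, 110.81591033935547), 14.144831657409668))
handles (541, ((457.7945556640625, 407.2892761230469), (20.923526763916016, 71.05818939208984), 11.626537322998047))
80 [465.04926678 383.96062812 132.99282776]
122 [451.71383436 429.40619041 133.2817981 ]
mount (658, ((462.2419128417969, 256.8377990722656), (51.323490142822266, 76.15245819091797), 15.98496150970459))
t0 rack (641, ((461.5064697265625, 407.3941345214844), (49.95474624633789, 107.6748275756836), 14.420489311218262))
handles (160, ((460.4388427734375, 407.12445068359375), (17.76103401184082, 69.61305236816406), 15.494316101074219))
48 [467.31135924 384.0472765  134.12237834]
84 [454.19014723 429.97179365 134.50755508]
mount (361, ((463.4820556640625, 256.4546813964844), (48.959136962890625, 75.65998077392578), 15.34058666229248))
```

Emit:
arm_command([
  {"tx":0.1,"ty":-0.08,"az":-0.034},
  {"tx":0.2,"ty":-0.16,"az":-0.068},
  {"tx":0.3,"ty":-0.24,"az":-0.102},
  {"tx":0.4,"ty":-0.33,"az":-0.136},
  {"tx":0.51,"ty":-0.41,"az":-0.17},
], fingers=1)

```text
schema error: expected keys tx, ty, tz, ax, ay, az
```

Emit:
arm_command([
  {"tx":0.1,"ty":-0.08,"az":-0.034},
  {"tx":0.2,"ty":-0.16,"az":-0.068},
  {"tx":0.3,"ty":-0.24,"az":-0.102},
  {"tx":0.4,"ty":-0.33,"az":-0.136},
  {"tx":0.51,"ty":-0.41,"az":-0.167},
])

```text
schema error: expected keys tx, ty, tz, ax, ay, az
```

Emit:
arm_command([
  {},
  {},
  {},
  {},
])

```text
schema error: expected keys tx, ty, tz, ax, ay, az
```

Emit:
arm_command([
  {"tx":0.1,"ty":-0.08,"tz":0,"ax":0,"ay":0,"az":-0.034},
  {"tx":0.2,"ty":-0.16,"tz":0,"ax":0,"ay":0,"az":-0.068},
  {"tx":0.3,"ty":-0.24,"tz":0,"ax":0,"ay":0,"az":-0.102},
  {"tx":0.4,"ty":-0.33,"tz":0,"ax":0,"ay":0,"az":-0.136},
  {"tx":0.51,"ty":-0.41,"tz":0,"ax":0,"ay":0,"az":-0.17},
], fingers=1)

```text
t: 0.52
eef_pos: [315.0, 505.0, 253.0]
eef_rot: [0.385, 0.923, -0.0, -0.0]
wrist_force: [1.4, 1.7, -0.6]
grip_width: 85.3
grip_force: 0.0
```

Emit:
arm_command([
  {"tx":0.1,"ty":-0.08,"tz":0,"ax":0,"ay":0,"az":-0.034},
  {"tx":0.2,"ty":-0.16,"tz":0,"ax":0,"ay":0,"az":-0.068},
  {"tx":0.3,"ty":-0.24,"tz":0,"ax":0,"ay":0,"az":-0.102},
  {"tx":0.4,"ty":-0.33,"tz":0,"ax":0,"ay":0,"az":-0.136},
  {"tx":0.51,"ty":-0.41,"tz":0,"ax":0,"ay":0,"az":-0.167},
])

```text
t: 0.93
eef_pos: [468.1, 381.9, 253.2]
eef_rot: [0.611, 0.792, -0.0, -0.0]
wrist_force: [0.6, 0.7, 0.3]
grip_width: 85.3
grip_force: 0.0
```

Emit:
arm_command([
  {"tx":0,"ty":0,"tz":0,"ax":0,"ay":0,"az":0},
  {"tx":0,"ty":0,"tz":0,"ax":0,"ay":0,"az":0},
  {"tx":0,"ty":0,"tz":0,"ax":0,"ay":0,"az":0},
  {"tx":0,"ty":0,"tz":0,"ax":0,"ay":0,"az":0},
])

```text
t: 1.27
eef_pos: [466.0, 384.8, 253.0]
eef_rot: [0.608, 0.794, -0.0, -0.0]
wrist_force: [-0.7, -0.1, 0.7]
grip_width: 85.5
grip_force: 0.0
```

```bash
python3 - <<'E'
from h import *
s=state();print(s['t'],s['eef_pos'],s['q'].round(3)); T=Rotation.from_quat(s['eef_rot']).as_matrix();print('T',T.round(4).tolist())
snap('wrist','w1'); z=load('w1');P=cloud(z)
box=lambda x0,x1,y0,y1,z0,z1:(P[...,0]>x0)&(P[...,0]<x1)&(P[...,1]>y0)&(P[...,1]<y1)&(P[...,2]>z0)&(P[...,2]<z1)
for n,m in(('rack',box(410,530,330,470,80,87)),('slim',box(440,495,365,403,128,140)),('thick',box(420,480,405,450,128,140)),('mount',box(410,530,190,310,101,112))):
    Q=P[m]
    if len(Q)>10: print(n,len(Q),Q[:,2].mean(),cv2.minAreaRect(Q[:,:2].astype(np.float32)))
E
```

```text
1.2667 [466.03611911 384.8458108  252.96181083] [-1.074  0.247  0.373  1.598 -0.093  1.315 -0.423]
T [[-0.2611, 0.9653, -0.001], [0.9653, 0.2611, 0.0], [0.0003, -0.0009, -1.0]]
rack 3783 86.14796279826909 ((461.70849609375, 407.7373962402344), (50.15989303588867, 108.66720581054688), 14.068849563598633)
slim 397 135.75664116849555 ((467.3111572265625, 384.9516906738281), (10.049968719482422, 21.491395950317383), 12.22054386138916)
thick 815 136.01018012105447 ((454.5730895996094, 430.6933288574219), (17.47909927368164, 22.400714874267578), 14.648548126220703)
mount 2081 106.50278094195536 ((461.36181640625, 256.06365966796875), (50.96407699584961, 77.85679626464844), 11.651139259338379)
```

View pics/w1.png

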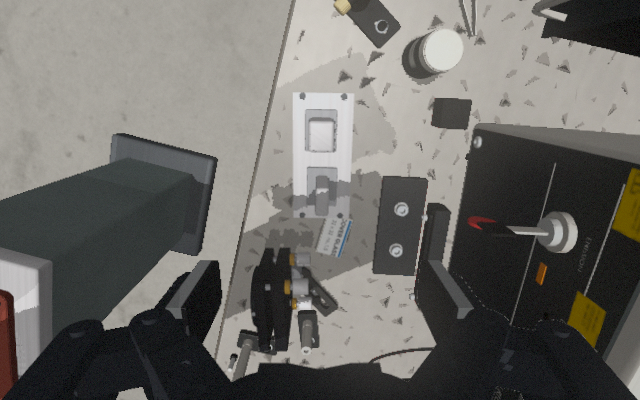

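Emit:
arm_command([
  {"tx":0.0045,"ty":0,"tz":-0.08,"ax":0,"ay":0,"az":-0.0056},
  {"tx":0.0045,"ty":0,"tz":-0.16,"ax":0,"ay":0,"az":-0.0056},
  {"tx":0.0045,"ty":0,"tz":-0.24,"ax":0,"ay":0,"az":-0.0056},
  {"tx":0.0045,"ty":0,"tz":-0.3,"ax":0,"ay":0,"az":-0.0056},
  {"tx":0.0045,"ty":0,"tz":-0.32,"ax":0,"ay":0,"az":-0.0056},
])

```text
t: 1.73
eef_pos: [466.3, 383.8, 154.2]
eef_rot: [0.615, 0.789, -0.002, -0.0]
wrist_force: [-0.8, -0.2, -0.1]
grip_width: 85.3
grip_force: 0.0
```

Emit:
arm_command([
  {"tx":0,"ty":0,"tz":0,"ax":0,"ay":0,"az":0},
  {"tx":0,"ty":0,"tz":0,"ax":0,"ay":0,"az":0},
  {"tx":0,"ty":0,"tz":0,"ax":0,"ay":0,"az":0},
  {"tx":0,"ty":0,"tz":0,"ax":0,"ay":0,"az":0},
])

```text
t: 2.07
eef_pos: [469.2, 384.3, 158.8]
eef_rot: [0.616, 0.788, 0.001, 0.0]
wrist_force: [0.4, 0.2, 0.7]
grip_width: 85.5
grip_force: 0.0
```

```bash
python3 - <<'E'
from h import *
s=state();print(s['t'],s['eef_pos'],s['wrist_force']); T=Rotation.from_quat(s['eef_rot']).as_matrix();print('T',T.round(4).tolist())
snap('wrist','w2'); z=load('w2');P=cloud(z)
box=lambda x0,x1,y0,y1,z0,z1:(P[...,0]>x0)&(P[...,0]<x1)&(P[...,1]>y0)&(P[...,1]<y1)&(P[...,2]>z0)&(P[...,2]<z1)
for n,m in(('rack',box(410,530,330,470,80,87)),('slim',box(440,495,365,403,128,140)),('thick',box(420,480,405,450,128,140)),('mount',box(430,480,190,310,104,109))):
    Q=P[m]
    if len(Q)>10: print(n,len(Q),Q[:,2].mean(),cv2.minAreaRect(Q[:,:2].astype(np.float32)))
E
```

```text
2.0667 [469.17404926 384.30775255 158.82146715] [0.36331041 0.15897701 0.69769774]
T [[-0.2416, 0.9704, 0.0015], [0.9704, 0.2416, 0.0017], [0.0013, 0.0019, -1.0]]
rack 7657 86.17662010285191 ((461.5198974609375, 408.0950622558594), (50.34821319580078, 108.00675201416016), 14.217790603637695)
slim 950 135.5090850487982 ((467.3011169433594, 385.2585144042969), (9.690014839172363, 21.719860076904297), 13.898871421813965)
thick 2094 136.00701496391733 ((454.0668640136719, 430.917236328125), (17.867212295532227, 21.9661922454834), 14.44491958618164)
mount 583 106.83741263189197 ((453.2417297363281, 289.8987731933594), (49.742149353027344, 17.89015769958496), 28.568023681640625)
```

View pics/w2.png

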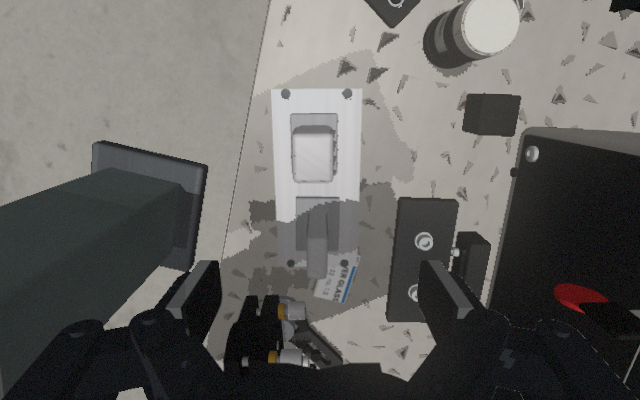

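Emit:
arm_command([
  {"tx":-0.006,"ty":0.003,"tz":-0.05,"ax":0,"ay":0,"az":0},
  {"tx":-0.006,"ty":0.003,"tz":-0.1,"ax":0,"ay":0,"az":0},
  {"tx":-0.006,"ty":0.003,"tz":-0.135,"ax":0,"ay":0,"az":0},
  {"tx":-0.006,"ty":0.003,"tz":-0.135,"ax":0,"ay":0,"az":0},
  {"tx":-0.006,"ty":0.003,"tz":-0.135,"ax":0,"ay":0,"az":0},
])

```text
t: 2.53
eef_pos: [466.9, 384.4, 116.8]
eef_rot: [0.616, 0.788, -0.0, 0.0]
wrist_force: [0.4, 0.1, 0.3]
grip_width: 85.1
grip_force: 0.0
```

Emit:
arm_command([
  {"tx":0,"ty":0,"tz":0,"ax":0,"ay":0,"az":0},
  {"tx":0,"ty":0,"tz":0,"ax":0,"ay":0,"az":0},
  {"tx":0,"ty":0,"tz":0,"ax":0,"ay":0,"az":0},
])

```text
t: 2.78
eef_pos: [467.3, 384.8, 117.7]
eef_rot: [0.616, 0.788, 0.001, 0.0]
wrist_force: [0.6, -0.4, -0.2]
grip_width: 85.3
grip_force: 0.0
```

Well centred; close.

Emit:
arm_command([
  {"tx":0,"ty":0,"tz":0,"ax":0,"ay":0,"az":0},
  {"tx":0,"ty":0,"tz":0,"ax":0,"ay":0,"az":0},
  {"tx":0,"ty":0,"tz":0,"ax":0,"ay":0,"az":0},
  {"tx":0,"ty":0,"tz":0,"ax":0,"ay":0,"az":0},
  {"tx":0,"ty":0,"tz":0,"ax":0,"ay":0,"az":0},
], fingers=0, newtons=50)

```text
t: 3.2
eef_pos: [466.9, 384.6, 116.9]
eef_rot: [0.616, 0.788, 0.0, -0.0]
wrist_force: [0.1, -1.1, 0.1]
grip_width: 25.6
grip_force: 0.0
```

Emit:
arm_command([
  {"tx":0,"ty":0,"tz":0,"ax":0,"ay":0,"az":0},
  {"tx":0,"ty":0,"tz":0,"ax":0,"ay":0,"az":0},
  {"tx":0,"ty":0,"tz":0,"ax":0,"ay":0,"az":0},
  {"tx":0,"ty":0,"tz":0,"ax":0,"ay":0,"az":0},
  {"tx":0,"ty":0,"tz":0,"ax":0,"ay":0,"az":0},
])

```text
t: 3.62
eef_pos: [466.9, 384.6, 116.9]
eef_rot: [0.616, 0.788, 0.0, -0.0]
wrist_force: [-0.2, -1.0, 0.5]
grip_width: 9.7
grip_force: 50.0
```

Emit:
arm_command([
  {"tx":0,"ty":0,"tz":0.03,"ax":0,"ay":0,"az":0},
  {"tx":0,"ty":0,"tz":0.07,"ax":0,"ay":0,"az":0},
  {"tx":0,"ty":0,"tz":0.12,"ax":0,"ay":0,"az":0},
  {"tx":0,"ty":0,"tz":0.17,"ax":0,"ay":0,"az":0},
  {"tx":0,"ty":0,"tz":0.22,"ax":0,"ay":0,"az":0},
])

```text
t: 4.03
eef_pos: [467.1, 384.6, 184.8]
eef_rot: [0.616, 0.788, 0.0, 0.0]
wrist_force: [0.3, 0.1, -0.7]
grip_width: 9.3
grip_force: 49.8
```

Emit:
arm_command([
  {"tx":0,"ty":0,"tz":0.05,"ax":0,"ay":0,"az":0},
  {"tx":0,"ty":0,"tz":0.1,"ax":0,"ay":0,"az":0},
  {"tx":0,"ty":0,"tz":0.15,"ax":0,"ay":0,"az":0},
  {"tx":0,"ty":0,"tz":0.2,"ax":0,"ay":0,"az":0},
  {"tx":0,"ty":0,"tz":0.22,"ax":0,"ay":0,"az":0},
])

```text
t: 4.45
eef_pos: [467.7, 384.9, 252.3]
eef_rot: [0.616, 0.788, 0.002, 0.0]
wrist_force: [0.3, -0.2, -0.3]
grip_width: 9.5
grip_force: 49.8
```

Emit:
arm_command([
  {"tx":0,"ty":0,"tz":0,"ax":0,"ay":0,"az":0},
  {"tx":0,"ty":0,"tz":0,"ax":0,"ay":0,"az":0},
  {"tx":0,"ty":0,"tz":0,"ax":0,"ay":0,"az":0},
  {"tx":0,"ty":0,"tz":0,"ax":0,"ay":0,"az":0},
])

```text
t: 4.78
eef_pos: [466.5, 384.2, 247.8]
eef_rot: [0.616, 0.788, -0.001, -0.0]
wrist_force: [0.8, -0.0, -1.1]
grip_width: 9.2
grip_force: 49.8
```

```bash
python3 - <<'E'
from h import *
s=state();print(s['t'],s['eef_pos'],s['wrist_force'],s['wrist_torque'],s['grip_width']); T=Rotation.from_quat(s['eef_rot']).as_matrix();print('T',T.round(4).tolist())
a,_,_=snap('wrist','w3'); b,_,_=snap('scene','s3')
big=lambda i,s:cv2.resize(i[...,::-1],None,fx=s,fy=s,interpolation=cv2.INTER_CUBIC)
A=big(a[150:350,200:440],2.5);B=big(b[120:300,240:360],500/180)
h=500;cv2.imwrite('pics/c3.png',np.hstack([A[:h,:470],B[:h,:330]]))
E
```

```text
4.7833 [466.49829197 384.23878123 247.83855686] [ 0.84855296 -0.01056531 -1.09099955] [-0.07191317  0.02315669 -0.01545246] 9.192056211962653
T [[-0.2413, 0.9705, -0.0011], [0.9705, 0.2413, -0.0012], [-0.0009, -0.0013, -1.0]]
```

View pics/w3.png

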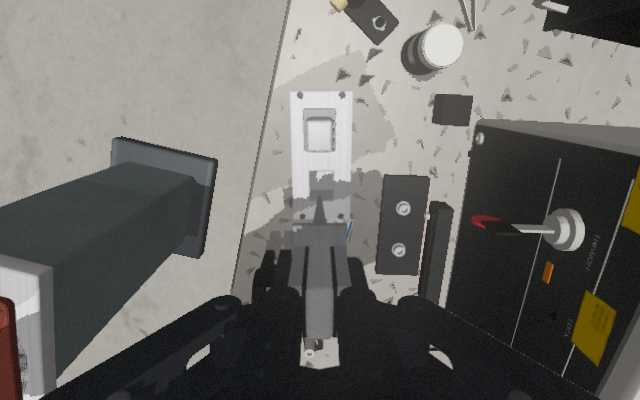

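```bash
python3 - <<'E'
from h import *
for f in('w1','t0','s0'):
    z=load(f);P=cloud(z);m=(abs(P[...,0]-460)<60)&(abs(P[...,1]-256)<60)&(abs(P[...,2]-106.5)<3.0);Q=P[m]
    ps=[]
    for a in np.arange(10,19,.5):
        t=np.radians(a);X=Q[:,0]*np.cos(t)+Q[:,1]*np.sin(t); h=np.histogram(X,bins=np.arange(X.min(),X.max()+1,1))[0]; ps.append(((h**2.).sum(),a))
    a=max(ps)[1];t=np.radians(a);X=Q[:,0]*np.cos(t)+Q[:,1]*np.sin(t);Y=-Q[:,0]*np.sin(t)+Q[:,1]*np.cos(t)
    h,e=np.histogram(X,bins=np.arange(np.floor(X.min()),X.max()+1,1)); k=h>h.max()*.2
    yy=Y[(X<np.median(X))]; print(f,len(Q),a,'Y',np.percentile(Y,[1,50,99]).round(1)); print([(int(x),int(n)) for x,n in zip(e,h)])
    x0=X.min();
a=load('w1')['p'][240:360,230:350,::-1];b=load('t0')['p'][215:260,315:370,::-1]
big=lambda i,s:cv2.resize(i,None,fx=s,fy=s,interpolation=cv2.INTER_CUBIC)
A=cv2.convertScaleAbs(big(a,4),alpha=2.2);B=cv2.convertScaleAbs(big(b,5.5),alpha=1.8)
c=np.zeros((480,800,3),np.uint8);c[:,:480]=A;c[:B.shape[0],485:485+B.shape[1]]=B[:,:315];cv2.imwrite('pics/m.png',c)
E
```

```text
w1 1858 16.5 Y [ 78.  120.9 152.8]
[(491, 1), (492, 30), (493, 76), (494, 68), (495, 79), (496, 71), (497, 79), (498, 75), (499, 76), (500, 80), (501, 77), (502, 87), (503, 0), (504, 0), (505, 0), (506, 0), (507, 0), (508, 23), (509, 72), (510, 73), (511, 77), (512, 80), (513, 74), (514, 73), (515, 78), (516, 78), (517, 75), (518, 76), (519, 79), (520, 81), (521, 0), (522, 4), (523, 4), (524, 3), (525, 2), (526, 0), (527, 0), (528, 0), (529, 6), (530, 8), (531, 7), (532, 12), (533, 8), (534, 8), (535, 7), (536, 4), (537, 8), (538, 6), (539, 8), (540, 10), (541, 9), (542, 6)]
t0 311 16.5 Y [ 77.6 115.7 151.1]
[(492, 1), (493, 11), (494, 14), (495, 15), (496, 14), (497, 15), (498, 13), (499, 14), (500, 14), (501, 14), (502, 10), (503, 0), (504, 0), (505, 0), (506, 0), (507, 0), (508, 2), (509, 12), (510, 15), (511, 15), (512, 13), (513, 15), (514, 12), (515, 15), (516, 13), (517, 16), (518, 14), (519, 15), (520, 10), (521, 0), (522, 0), (523, 0), (524, 0), (525, 0), (526, 0), (527, 0), (528, 0), (529, 0), (530, 0), (531, 1), (532, 1), (533, 1), (534, 1), (535, 1), (536, 1), (537, 2), (538, 0), (539, 0), (540, 0), (541, 1)]
s0 519 16.5 Y [ 77.8 114.4 152.1]
[(490, 3), (491, 13), (492, 24), (493, 22), (494, 23), (495, 20), (496, 33), (497, 14), (498, 23), (499, 26), (500, 20), (501, 12), (502, 6), (503, 0), (504, 0), (505, 0), (506, 0), (507, 13), (508, 26), (509, 30), (510, 19), (511, 26), (512, 20), (513, 25), (514, 23), (515, 17), (516, 24), (517, 18), (518, 17), (519, 12), (520, 7), (521, 1), (522, 0), (523, 0), (524, 0), (525, 0), (526, 0), (527, 0), (528, 0), (529, 0), (530, 0), (531, 0), (532, 0), (533, 0), (534, 1), (535, 1)]
```

View pics/m.png

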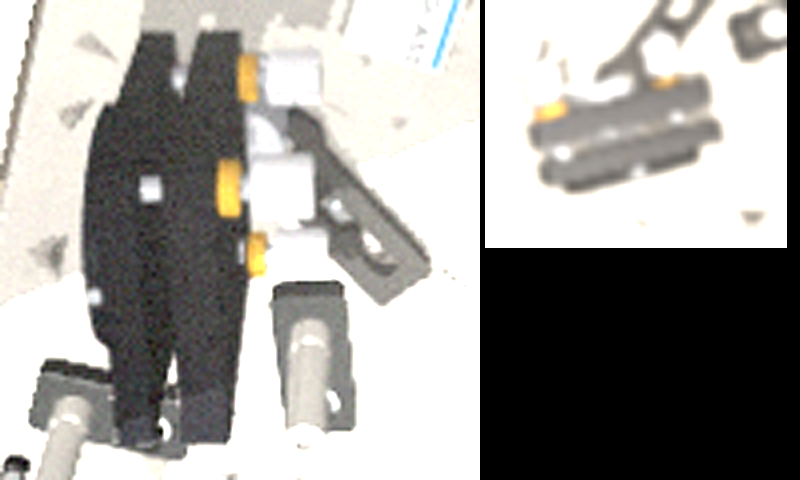

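Emit:
arm_command([
  {"tx":-0.008,"ty":-0.07,"tz":0,"ax":0,"ay":0,"az":0.003},
  {"tx":-0.016,"ty":-0.15,"tz":0,"ax":0,"ay":0,"az":0.006},
  {"tx":-0.026,"ty":-0.23,"tz":0,"ax":0,"ay":0,"az":0.009},
  {"tx":-0.036,"ty":-0.32,"tz":0,"ax":0,"ay":0,"az":0.012},
  {"tx":-0.044,"ty":-0.39,"tz":0,"ax":0,"ay":0,"az":0.0141},
])

```text
t: 5.3
eef_pos: [453.4, 265.4, 248.4]
eef_rot: [0.599, 0.801, -0.0, -0.0]
wrist_force: [0.8, 0.3, -0.3]
grip_width: 9.4
grip_force: 49.8
```

Emit:
arm_command([
  {"tx":-0.002,"ty":-0.03,"tz":-0.01,"ax":0,"ay":0,"az":0},
  {"tx":-0.004,"ty":-0.044,"tz":-0.03,"ax":0,"ay":0,"az":0},
  {"tx":-0.004,"ty":-0.044,"tz":-0.06,"ax":0,"ay":0,"az":0},
  {"tx":-0.004,"ty":-0.044,"tz":-0.06,"ax":0,"ay":0,"az":0},
  {"tx":-0.004,"ty":-0.044,"tz":-0.06,"ax":0,"ay":0,"az":0},
])

```text
t: 5.72
eef_pos: [451.9, 255.4, 229.7]
eef_rot: [0.598, 0.802, -0.001, -0.0]
wrist_force: [0.3, 0.5, -1.2]
grip_width: 9.6
grip_force: 49.8
```

Emit:
arm_command([
  {"tx":0,"ty":0,"tz":0,"ax":0,"ay":0,"az":0},
  {"tx":0,"ty":0,"tz":0,"ax":0,"ay":0,"az":0},
  {"tx":0,"ty":0,"tz":0,"ax":0,"ay":0,"az":0},
  {"tx":0,"ty":0,"tz":0,"ax":0,"ay":0,"az":0},
])

```text
t: 6.05
eef_pos: [452.6, 254.7, 230.9]
eef_rot: [0.598, 0.801, 0.0, 0.0]
wrist_force: [0.4, -0.4, -0.6]
grip_width: 9.0
grip_force: 49.8
```

```bash
python3 - <<'E'
from h import *
s=state();print(s['t'],s['eef_pos'],s['wrist_force'],s['wrist_torque'],s['grip_width'],s['q'].round(2)); T=Rotation.from_quat(s['eef_rot']).as_matrix();print('T',T.round(4).tolist())
a,_,_=snap('wrist','w4'); b,_,_=snap('scene','s4')
for f in('w4','s4'):
    P=cloud(load(f)); d=P-[452.2,254.1,0]; t=np.radians(16.5);X=d[...,0]*np.cos(t)+d[...,1]*np.sin(t);Y=-d[...,0]*np.sin(t)+d[...,1]*np.cos(t);Z=P[...,2]
    m=(abs(Z-106.5)<3)&(abs(Y)<38)&(abs(X)<17); h,e=np.histogram(X[m],np.arange(-17,17.1,.5));print(f,[(x,n) for x,n in zip(e,h)if 1])
    for z0 in range(128,176,6):
        m=(Z>z0)&(Z<z0+6)&(abs(Y)<40)&(abs(X)<30)
        if m.sum()>5: print(z0,m.sum(),'X',np.percentile(X[m],[2,50,98]).round(1),'Y',np.percentile(Y[m],[2,50,98]).round(1))
c=cv2.resize(a[150:340,230:420,::-1],(480,480),interpolation=cv2.INTER_CUBIC);e=cv2.resize(b[110:290,250:370,::-1],(320,480),interpolation=cv2.INTER_CUBIC)
cv2.imwrite('pics/c4.png',cv2.convertScaleAbs(np.hstack([c,e]),alpha=1.6))
E
```

```text
6.05 [452.56179773 254.68154088 230.94830056] [ 0.39046413 -0.41052896 -0.61753924] [0.02540346 0.00036531 0.02214698] 8.967735529873352 [-1.    0.07  0.43  1.83 -0.03  1.24 -0.28]
T [[-0.2843, 0.9587, 0.0002], [0.9587, 0.2843, 0.0001], [0.0, 0.0002, -1.0]]
w4 [(np.float64(-17.0), np.int64(0)), (np.float64(-16.5), np.int64(0)), (np.float64(-16.0), np.int64(0)), (np.float64(-15.5), np.int64(0)), (np.float64(-15.0), np.int64(0)), (np.float64(-14.5), np.int64(0)), (np.float64(-14.0), np.int64(0)), (np.float64(-13.5), np.int64(0)), (np.float64(-13.0), np.int64(25)), (np.float64(-12.5), np.int64(43)), (np.float64(-12.0), np.int64(48)), (np.float64(-11.5), np.int64(50)), (np.float64(-11.0), np.int64(50)), (np.float64(-10.5), np.int64(48)), (np.float64(-10.0), np.int64(45)), (np.float64(-9.5), np.int64(58)), (np.float64(-9.0), np.int64(42)), (np.float64(-8.5), np.int64(46)), (np.float64(-8.0), np.int64(61)), (np.float64(-7.5), np.int64(38)), (np.float64(-7.0), np.int64(45)), (np.float64(-6.5), np.int64(66)), (np.float64(-6.0), np.int64(28)), (np.float64(-5.5), np.int64(51)), (np.float64(-5.
[... 3693 characters left out ...]
4(14)), (np.float64(12.0), np.int64(12)), (np.float64(12.5), np.int64(4)), (np.float64(13.0), np.int64(10)), (np.float64(13.5), np.int64(10)), (np.float64(14.0), np.int64(4)), (np.float64(14.5), np.int64(0)), (np.float64(15.0), np.int64(3)), (np.float64(15.5), np.int64(0)), (np.float64(16.0), np.int64(0)), (np.float64(16.5), np.int64(0))]
128 25 X [-2.8 -1.1 -0.1] Y [-8.5  1.7 10.7]
134 28 X [-2.5 -1.5 -0.5] Y [-7.5  0.6 10.5]
140 27 X [-3.3 -2.2 -0.9] Y [-8.9  0.1  9.9]
146 36 X [-3.8 -2.4  1.7] Y [-9.2 -1.5  9.6]
152 30 X [-3.6 -2.5 -0.3] Y [-8.8  0.8  9.9]
158 38 X [-4.2 -3.   1. ] Y [-9.  -0.6  9.4]
164 36 X [-4.2 -3.2  1.6] Y [-8.9  0.2 11.2]
170 36 X [-4.7 -3.5  1.1] Y [-8.7  0.1 10.7]
```

View pics/c4.png

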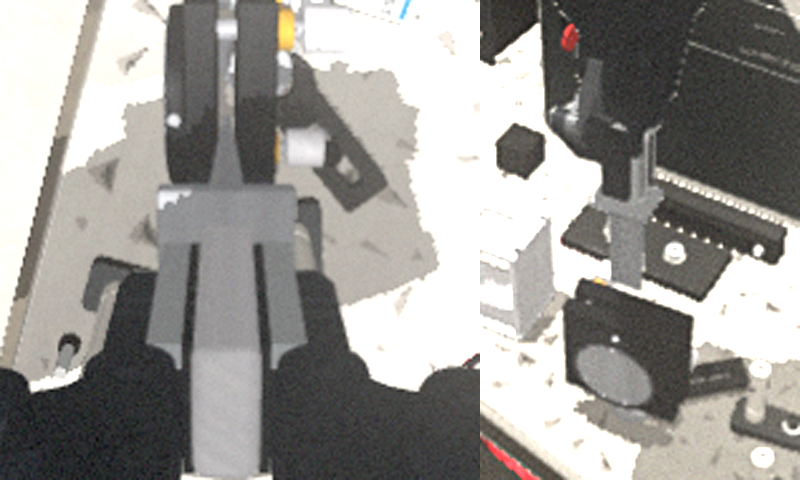

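Emit:
arm_command([
  {"tx":0,"ty":0,"tz":-0.012,"ax":0,"ay":0,"az":0},
  {"tx":0,"ty":0,"tz":-0.024,"ax":0,"ay":0,"az":0},
  {"tx":0,"ty":0,"tz":-0.036,"ax":0,"ay":0,"az":0},
  {"tx":0,"ty":0,"tz":-0.048,"ax":0,"ay":0,"az":0},
  {"tx":0,"ty":0,"tz":-0.06,"ax":0,"ay":0,"az":0},
])

```text
t: 6.57
eef_pos: [452.4, 254.3, 212.2]
eef_rot: [0.598, 0.801, -0.0, -0.0]
wrist_force: [0.9, -0.7, -1.1]
grip_width: 9.2
grip_force: 49.8
```

Emit:
arm_command([
  {"tx":0,"ty":0,"tz":-0.008,"ax":0,"ay":0,"az":0},
  {"tx":0,"ty":0,"tz":-0.016,"ax":0,"ay":0,"az":0},
  {"tx":0,"ty":0,"tz":-0.024,"ax":0,"ay":0,"az":0},
  {"tx":0,"ty":0,"tz":-0.032,"ax":0,"ay":0,"az":0},
  {"tx":0,"ty":0,"tz":-0.04,"ax":0,"ay":0,"az":0},
])

```text
t: 6.98
eef_pos: [452.5, 254.4, 200.6]
eef_rot: [0.598, 0.801, 0.0, -0.0]
wrist_force: [-0.5, 0.3, -1.8]
grip_width: 9.3
grip_force: 49.8
```

```bash
cat > chk.py <<'E'
from h import *
import sys
F=[];s0=state();print(s0['t'],s0['eef_pos'].round(2),s0['q'].round(4)[:2])
for i in range(int(sys.argv[1])):
    snap('wrist','wk'); s=state();F.append(np.r_[s['wrist_force'],s['wrist_torque'],s['eef_pos']])
    if i==0:
        P=cloud(load('wk'));d=P-[452.2,254.1,0];t=np.radians(16.5);X=d[...,0]*np.cos(t)+d[...,1]*np.sin(t);Y=-d[...,0]*np.sin(t)+d[...,1]*np.cos(t);Z=P[...,2]
        top=(abs(Z-106.5)<3)
        for n,w in(('far Y>12',(Y>14)&(Y<37)),):
            a=X[top&w&(X<0)&(X>-16)];b=X[top&w&(X>0)&(X<15)]
            print(n,len(a),len(b),'front max',np.percentile(a,98).round(2),'back min',np.percentile(b,2).round(2))
        for z0 in range(102,150,8):
            m=(Z>z0)&(Z<z0+8)&(abs(Y-10.2)<1.5)&(abs(X)<7)&((Z>110)|(abs(X)<2.5))
            if m.sum()>5: print(z0,m.sum(),'blade X',np.percentile(X[m],[3,97]).round(2),np.percentile(X[m],[3,97]).mean().round(2))
F=np.array(F);print('mean',F.mean(0).round(2),'sd',F.std(0).round(2)[:3])
E
python3 chk.py 6
```

```text
6.9833 [452.47 254.36 200.61] [-0.9954  0.0996]
far Y>12 544 627 front max -2.92 back min 3.54
102 14 blade X [-1.03  0.99] -0.02
110 21 blade X [-1.63  1.57] -0.03
118 25 blade X [-2.17  1.7 ] -0.24
126 38 blade X [-2.15  2.09] -0.03
134 46 blade X [-2.67  2.55] -0.06
142 61 blade X [-3.08  2.99] -0.05
mean [-2.3000e-01 -1.4000e-01 -6.7000e-01 -0.0000e+00 -0.0000e+00  1.0000e-02
  4.5243e+02  2.5432e+02  2.0066e+02] sd [0.49 0.57 0.66]
```

Emit:
arm_command([
  {"tx":0.0008,"ty":0,"tz":-0.016,"ax":0,"ay":0,"az":0},
  {"tx":0.0008,"ty":0,"tz":-0.032,"ax":0,"ay":0,"az":0},
  {"tx":0.0008,"ty":0,"tz":-0.048,"ax":0,"ay":0,"az":0},
  {"tx":0.0008,"ty":0,"tz":-0.06,"ax":0,"ay":0,"az":0},
  {"tx":0.0008,"ty":0,"tz":-0.07,"ax":0,"ay":0,"az":0},
])

```text
t: 7.7
eef_pos: [452.5, 254.2, 179.0]
eef_rot: [0.598, 0.801, -0.0, -0.0]
wrist_force: [0.3, 0.9, -0.4]
grip_width: 9.1
grip_force: 49.8
```

Emit:
arm_command([
  {"tx":0,"ty":0,"tz":-0.002,"ax":0,"ay":0,"az":0},
  {"tx":0,"ty":0,"tz":-0.004,"ax":0,"ay":0,"az":0},
  {"tx":0,"ty":0,"tz":-0.006,"ax":0,"ay":0,"az":0},
  {"tx":0,"ty":0,"tz":-0.008,"ax":0,"ay":0,"az":0},
  {"tx":0,"ty":0,"tz":-0.01,"ax":0,"ay":0,"az":0},
])

```text
t: 8.12
eef_pos: [452.8, 254.4, 176.9]
eef_rot: [0.598, 0.801, 0.0, 0.0]
wrist_force: [0.5, -0.1, -0.1]
grip_width: 9.4
grip_force: 49.8
```

```bash
python3 chk.py 6
```

```text
8.1167 [452.78 254.39 176.91] [-0.991   0.1232]
far Y>12 663 779 front max -2.91 back min 3.49
102 32 blade X [-1.82  2.39] 0.28
110 51 blade X [-2.33  2.87] 0.27
118 57 blade X [-2.78  3.3 ] 0.26
126 25 blade X [-3.24  3.37] 0.07
mean [ 3.2000e-01 -8.0000e-02 -4.0000e-01  0.0000e+00  2.0000e-02  2.0000e-02
  4.5273e+02  2.5436e+02  1.7686e+02] sd [0.52 0.32 0.63]
```

Emit:
arm_command([
  {"tx":0,"ty":0,"tz":-0.002,"ax":0,"ay":0,"az":0},
  {"tx":0,"ty":0,"tz":-0.004,"ax":0,"ay":0,"az":0},
  {"tx":0,"ty":0,"tz":-0.006,"ax":0,"ay":0,"az":0},
  {"tx":0,"ty":0,"tz":-0.008,"ax":0,"ay":0,"az":0},
  {"tx":0,"ty":0,"tz":-0.01,"ax":0,"ay":0,"az":0},
])

```text
t: 8.83
eef_pos: [452.7, 254.3, 173.7]
eef_rot: [0.598, 0.801, -0.0, -0.0]
wrist_force: [0.7, -1.7, -1.1]
grip_width: 9.5
grip_force: 49.8
```

Emit:
arm_command([
  {"tx":0,"ty":0,"tz":-0.002,"ax":0,"ay":0,"az":0},
  {"tx":0,"ty":0,"tz":-0.004,"ax":0,"ay":0,"az":0},
  {"tx":0,"ty":0,"tz":-0.006,"ax":0,"ay":0,"az":0},
  {"tx":0,"ty":0,"tz":-0.006,"ax":0,"ay":0,"az":0},
  {"tx":0,"ty":0,"tz":-0.006,"ax":0,"ay":0,"az":0},
])

```text
t: 9.25
eef_pos: [452.7, 254.3, 172.0]
eef_rot: [0.598, 0.801, -0.0, -0.0]
wrist_force: [-0.5, -0.6, -1.1]
grip_width: 9.1
grip_force: 49.8
```

```bash
python3 chk.py 6
```

```text
9.25 [452.71 254.33 171.97] [-0.99    0.1284]
far Y>12 697 828 front max -2.98 back min 3.26
102 34 blade X [-2.47  2.17] -0.15
110 58 blade X [-2.96  3.16] 0.1
118 47 blade X [-3.21  3.12] -0.04
142 155 blade X [-6.47  6.89] 0.21
mean [ 3.0000e-02  1.5000e-01 -7.1000e-01  0.0000e+00  0.0000e+00  1.0000e-02
  4.5272e+02  2.5434e+02  1.7204e+02] sd [0.26 0.34 0.45]
```

No contact yet; continue in about 1.5 mm steps.

Emit:
arm_command([
  {"tx":0,"ty":0,"tz":-0.002,"ax":0,"ay":0,"az":0},
  {"tx":0,"ty":0,"tz":-0.004,"ax":0,"ay":0,"az":0},
  {"tx":0,"ty":0,"tz":-0.005,"ax":0,"ay":0,"az":0},
  {"tx":0,"ty":0,"tz":-0.005,"ax":0,"ay":0,"az":0},
])

```text
t: 9.88
eef_pos: [452.6, 254.3, 170.4]
eef_rot: [0.598, 0.801, -0.0, -0.0]
wrist_force: [-0.2, -0.5, -1.0]
grip_width: 9.5
grip_force: 49.8
```

Emit:
arm_command([
  {"tx":0,"ty":0,"tz":-0.002,"ax":0,"ay":0,"az":0},
  {"tx":0,"ty":0,"tz":-0.004,"ax":0,"ay":0,"az":0},
  {"tx":0,"ty":0,"tz":-0.005,"ax":0,"ay":0,"az":0},
  {"tx":0,"ty":0,"tz":-0.005,"ax":0,"ay":0,"az":0},
])

```text
t: 10.22
eef_pos: [452.7, 254.3, 168.9]
eef_rot: [0.598, 0.801, -0.0, -0.0]
wrist_force: [-0.8, -0.5, -0.7]
grip_width: 9.4
grip_force: 49.8
```

```bash
python3 chk.py 6
```

```text
10.2167 [452.67 254.34 168.9 ] [-0.9894  0.1317]
far Y>12 719 845 front max -2.98 back min 3.22
102 38 blade X [-2.47  2.1 ] -0.19
110 55 blade X [-2.95  3.11] 0.08
118 25 blade X [-3.42  3.2 ] -0.11
142 209 blade X [-6.31  6.47] 0.08
mean [-1.8000e-01 -7.0000e-02 -9.7000e-01  3.0000e-02  1.0000e-02  1.0000e-02
  4.5272e+02  2.5434e+02  1.6902e+02] sd [0.35 0.22 0.42]
```

Emit:
arm_command([
  {"tx":0,"ty":0,"tz":-0.002,"ax":0,"ay":0,"az":0},
  {"tx":0,"ty":0,"tz":-0.004,"ax":0,"ay":0,"az":0},
  {"tx":0,"ty":0,"tz":-0.005,"ax":0,"ay":0,"az":0},
  {"tx":0,"ty":0,"tz":-0.005,"ax":0,"ay":0,"az":0},
])

```text
t: 10.85
eef_pos: [452.7, 254.3, 167.4]
eef_rot: [0.598, 0.801, -0.0, -0.0]
wrist_force: [-0.2, 0.7, -0.4]
grip_width: 9.2
grip_force: 49.8
```

```bash
python3 chk.py 6
```

```text
10.85 [452.7  254.3  167.41] [-0.9891  0.1332]
far Y>12 722 863 front max -2.91 back min 3.23
102 40 blade X [-2.47  2.13] -0.17
110 64 blade X [-2.92  3.14] 0.11
118 9 blade X [-3.25  2.94] -0.15
134 63 blade X [-6.32  6.07] -0.12
142 177 blade X [-5.77  6.76] 0.5
mean [-3.2000e-01  2.0000e-02 -9.2000e-01  0.0000e+00 -1.0000e-02 -1.0000e-02
  4.5271e+02  2.5433e+02  1.6750e+02] sd [0.45 0.5  0.47]
```

Emit:
arm_command([
  {"tx":0,"ty":0,"tz":-0.002,"ax":0,"ay":0,"az":0},
  {"tx":0,"ty":0,"tz":-0.004,"ax":0,"ay":0,"az":0},
  {"tx":0,"ty":0,"tz":-0.005,"ax":0,"ay":0,"az":0},
  {"tx":0,"ty":0,"tz":-0.005,"ax":0,"ay":0,"az":0},
])

```text
t: 11.48
eef_pos: [452.7, 254.4, 166.0]
eef_rot: [0.598, 0.801, -0.0, -0.0]
wrist_force: [0.3, -0.2, 0.2]
grip_width: 9.1
grip_force: 50.1
```

```bash
python3 chk.py 6 | grep -v blade
```

```text
11.4833 [452.69 254.37 166.02] [-0.9888  0.1348]
far Y>12 743 875 front max -2.88 back min 3.23
mean [-1.7000e-01 -2.0000e-02  3.1000e-01  1.0000e-02  1.0000e-01 -1.0000e-02
  4.5270e+02  2.5436e+02  1.6602e+02] sd [0.38 0.37 0.66]
```

Emit:
arm_command([
  {"tx":0,"ty":0,"tz":-0.002,"ax":0,"ay":0,"az":0},
  {"tx":0,"ty":0,"tz":-0.004,"ax":0,"ay":0,"az":0},
  {"tx":0,"ty":0,"tz":-0.004,"ax":0,"ay":0,"az":0},
])

```text
t: 12.03
eef_pos: [452.7, 254.4, 164.9]
eef_rot: [0.598, 0.801, 0.0, -0.0]
wrist_force: [-0.6, 0.4, 2.5]
grip_width: 9.4
grip_force: 50.5
```

```bash
python3 chk.py 8
```

```text
12.0333 [452.72 254.37 164.9 ] [-0.9886  0.136 ]
far Y>12 758 884 front max -2.84 back min 3.23
102 44 blade X [-2.38  2.16] -0.11
110 53 blade X [-3.07  3.18] 0.05
134 139 blade X [-6.6   6.52] -0.04
142 181 blade X [-5.24  5.92] 0.34
mean [-1.2500e+00 -5.0000e-02  3.4900e+00 -8.0000e-02  3.3000e-01 -3.0000e-02
  4.5273e+02  2.5439e+02  1.6490e+02] sd [0.76 0.16 0.62]
```

Emit:
arm_command([
  {"tx":-0.0005,"ty":0,"tz":-0.001,"ax":0,"ay":0,"az":0},
  {"tx":-0.0005,"ty":0,"tz":-0.001,"ax":0,"ay":0,"az":0},
  {"tx":-0.0005,"ty":0,"tz":-0.001,"ax":0,"ay":0,"az":0},
])

```text
t: 12.68
eef_pos: [452.7, 254.4, 164.6]
eef_rot: [0.598, 0.801, 0.0, 0.0]
wrist_force: [-1.3, -1.1, 5.2]
grip_width: 9.1
grip_force: 50.6
```

```bash
python3 chk.py 10
```

```text
12.6833 [452.7  254.4  164.65] [-0.9887  0.136 ]
far Y>12 762 886 front max -2.84 back min 3.23
102 42 blade X [-2.38  2.15] -0.12
110 54 blade X [-3.06  3.16] 0.05
134 144 blade X [-6.69  6.93] 0.12
142 174 blade X [-5.78  5.58] -0.1
mean [-8.9000e-01 -2.2000e-01  5.1000e+00 -6.0000e-02  2.4000e-01 -1.0000e-02
  4.5269e+02  2.5438e+02  1.6463e+02] sd [0.53 0.5  0.47]
```

Emit:
arm_command([
  {"tx":0,"ty":0,"tz":0,"ax":0,"ay":0,"az":0},
  {"tx":0,"ty":0,"tz":0,"ax":0,"ay":0,"az":0},
  {"tx":0,"ty":0,"tz":0,"ax":0,"ay":0,"az":0},
  {"tx":0,"ty":0,"tz":0,"ax":0,"ay":0,"az":0},
  {"tx":0,"ty":0,"tz":0,"ax":0,"ay":0,"az":0},
])

```text
t: 13.6
eef_pos: [452.7, 254.4, 164.6]
eef_rot: [0.598, 0.801, 0.0, 0.0]
wrist_force: [-2.0, -0.5, 5.3]
grip_width: 9.5
grip_force: 50.6
```

```bash
python3 chk.py 10 | tail -1; python3 -c "
from workcell import *
print(state()['eef_pos'],state()['joint_velocities'].round(4)); print(job_done())"
```

```text
4.5270e+02  2.5440e+02  1.6464e+02] sd [0.37 0.5  0.4 ]
[452.70296655 254.40079509 164.64362975] [ 0.0001  0.     -0.0002  0.0005  0.0007  0.001   0.0012]
the job is handed in; nothing more can be done
None
```

I handed the job in at about 14 s, with no verdict reported back. The slim gauge is held still in the gap, its tip about 43 mm below the top edge, with about 5–6 N of drag; the front plate's edge moved less than 0.1 mm in the depth images, and the thick gauge stayed in the rack.

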